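Check the portion balance and raise the camera mast

TASK

Do the morning balance check: stand the larger of the two steel check weights upright in the centre of the balance pan, setting it down gently enough that the pan never hits its bottom stop, and let go of it. Then squeeze the button on the side of the camera mast's grip, pull the grip straight up past the first stop to the second stop (mast fully out), and finish still holding it there for the photograph; leave the small weight, the cups, the pen and the rest of the table as they are.

Things in the scene. Friction and masses are not known exactly. Their poses are not given: they have to be found in the camera images.
- weight_large: the larger steel check weight, loose, 500 g, upright: cylinder 38 mm in diameter and 50 mm high, then a short neck and a round knob 24 mm in diameter, 74 mm high overall; origin at the centre of its underside, z up
- weight_small: the smaller steel check weight of the same shape, loose, 200 g: cylinder 26 mm in diameter, 30 mm high, knob 18 mm in diameter, 54 mm high overall; origin at the centre of its underside; stays where it is. The two weights may have changed places
- balance: bench balance fixed to the table, white housing 150 (x) by 160 (y) by 48 mm high; origin at the centre of its underside, z up; its y axis points roughly to the mast
- pan_top (a point): centre of the upper face of the balance's round steel pan (110 mm in diameter, 6 mm thick), 78 mm above the table when empty; a thin ring 52 mm in diameter is marked round it
- pan (a joint): how far the pan is pressed down, m: 0 empty, about 0.0082 under the large weight and 0.0033 under the small one, bottom stop at 0.020 (spring 600 N/m, damped)
- mast: telescoping camera mast fixed to the table, about 190 mm from the balance on its left (+y) side: foot 100 mm in diameter and 14 mm thick, aluminium tube 34 mm in diameter with a 38 mm collar whose top is 132 mm above the table; origin at the centre of the foot's underside, z up, x the direction that the grip's button faces, -y the direction of the camera. Its carried parts do not turn
- mast_grip (a point): centre of the black grip block at the top of the mast: 28 mm along the mast's x, 30 mm along its y, 46 mm high (from 23 mm below this point to 23 mm above); 163 mm above the table with the mast closed, 278 mm fully out. The grip can be taken from above. A camera on a bracket sticks out of it on the -y side (from 15 to 67 mm out, 44 mm wide, its top 5 mm above this point at most)
- button_face (a point): centre of the outer face of the grey button on the grip's +x face, 23 mm from the centre of the grip when out: pad 20 mm wide and 30 mm high, standing 9 mm proud of the block; it is squeezed towards the block
- mast_button (a joint): how far the button is squeezed in, m: 0 out, 0.006 fully in; spring, 3 N at the start and 8 N fully in. While the mast is closed a bolt locks it unless the button is in by more than 0.0045; keep it squeezed for the first 25 mm of the pull
- mast_head (a joint): how far the grip's rod is drawn out of the middle tube, m: 0 closed, 0.060 at the first stop. It slides easily but sinks back under its own weight (about 0.3 kg) when let go
- mast_mid (a joint): how far the middle tube is drawn out of the outer tube, m: 0 closed, 0.055 at the second stop. It is stiffer (about 5 N of friction, besides the weight), so it follows only after the rod has reached the first stop; mast fully out: the grip is 0.115 m above its closed height. Steady upward pull needed: about 4 N to the first stop, about 10 N from there to the second stop, where it stops dead
- drink_cup: white plastic drinking cup, 72 mm in diameter, 100 mm high; origin at the centre of its underside; a bystander
- pen: pen lying on the paper forms, 140 mm long, 9 mm thick; origin at its middle; a bystander
- cup_a: white portion cup, closed with a grey tabbed lid, 68 mm across the lid, 43 mm high; origin at the centre of its underside; a bystander
- cup_b: white portion cup, closed with a grey tabbed lid, 68 mm across the lid, 43 mm high; origin at the centre of its underside; a bystander
- cup_c: white portion cup, closed with a grey tabbed lid, 68 mm across the lid, 43 mm high; origin at the centre of its underside; a bystander
Things that resemble listed ones, but are neither listed nor needed, are in the scene too. Leave any purple or red look-alike of the weight_large alone.

How it is judged:
By the outcome, as a careful person would: the job done as asked, in the order asked, and still so for the second after the job is handed in, while the arm keeps its last pose, push and grip.
It also fails if it takes over 45 s, if anything falls off the work surface, if the arm or the gripper's body presses on something with over 40 N, if the wrist force passes 120 N, or if a joint passes its speed limit or range.

ROBOT

A 6-joint arm with a two-finger parallel gripper is mounted at the origin on the work surface. World frame = base frame: x ahead of the robot, y to its left, z up, the work surface at z = 0. Lengths are in mm, angles in rad, forces in N, time in s.
With the tool pointing down it reaches from about 300 to 850 mm from the base axis. Payload 5.4 kg.
Tool frame: the origin (TCP) lies between the finger pads; the fingertips stand 19 mm ahead of it and the grasp point (between the pads) is the TCP; z points along the fingers, y is the line along which they close (so a half turn about z gives the same grasp; the last joint's range is limited). The gripper opens to 85 mm and grips with 20 to 120 N. Pads are 22 mm wide; open, the fingers measure 114 mm over their backs; the gripper's body (76 mm by 85 mm) begins 54 mm behind the grasp point. The pads swing forward as they close: fully open they stand 13 mm farther back than shut.
Start: joints at [0.895, 0.158, 1.597, -0, 1.386, -0.21], TCP at [258.261, 513.719, 250.299] pointing down, gripper open.
Joint ranges: [-2.91, 2.91], [-0.94, 2.29], [0.18, 2.7], [-1.29, 4.43], [0.17, 2.64], [-3, 3]. Speed limits (rad/s): [2.57, 2.57, 3.14, 3.14, 3.14, 3.14].

INTERFACE

Orientations are given as a unit quaternion [x, y, z, w].
In Python, from workcell import arm gives the robot as it stands.
- The arm moves only by the tool apply_moves, never from a script. Its argument "increments" is a list of rows, each an object with "hand": the gripper command: -1 is shut, 1 is fully open, values between are in proportion; "slide": the shift along the tool's x, y, z in cm, a list of three; "turn": the turn, a rotation vector about the tool's x, y, z in rad, a list of three. In form: [{"hand": hand, "slide": [dx, dy, dz], "turn": [rx, ry, rz]}, ...]. A call has 1 to 10 rows; each row is the pose to reach, as a shift and turn from the pose commanded when the call began, along the tool's axes at that moment; what a row does not reach only later rows make up. A row lasts 1/8 s, in which the tool goes at most 62.5 mm and 10.7 degrees, less where a joint would pass 70% of its speed; a pose out of reach is approached as far as the arm can. A call with a gripper value outside its range is refused whole. The fingers move at their own pace and stop on an object; "squeeze" is the grip in N (left out, the last holds). Time passes only in rows, so rows that repeat a pose let the fingers close. It gives the time, the measured TCP pose, the force, the opening and the grip force at its end, in the units of the state.
- arm.state(): the state, without advancing time (a new reading comes with each control period).
- arm.read_camera(name): name is "scene" or "side" or "wrist"; returns the picture (400x640x3 uint8, red, green, blue); there is no depth.
- arm.camera_model(name): a dict with "camera_matrix" (3x3 intrinsics, pixels), "rvec" (rotation vector, rad) and "tvec" (3), from world to camera coordinates, as OpenCV has them. Camera axes: x right, y down, z forward; pixel columns grow to the right and rows downward; lengths in mm; the calibration is good to about 2 mm. A picture is of the moment at which its call begins: read the wrist's pose just before it. camera_model takes no time and is no camera call; for the wrist camera it gives the pose at the moment of the call.
- arm.sign_off(): hands the job in; it is judged then, once.
The state is a dict: "time_s": time; "joints": joint angles; "joint_velocities": joint speeds; "tau": joint torques, N m; "tool_pos": TCP position; "orientation": TCP orientation; "force": force on the tool from outside, world axes, zero at the start; "wrist_torque": the same for the moment, N m; "width": opening from 0.0 (shut) to 1.0 (fully open); "gripper_force": force on a finger pad.
Only numpy, scipy, OpenCV 4.12 (cv2) and the standard library are available. Lean on these libraries where they do the work, as an engineer would, in place of code of your own. Each camera call takes 0.05 s, during which the arm holds its last target. There are 200 camera calls.

## Working session

There is one attempt and no reset: what is moved stays moved. The work goes in short steps, Python scripts to look and compute and a tool call to move; the robot and the scene stay as the last step left them, time stands still between calls to the robot, and variables do not carry over. Pictures are saved under pics/ and viewed, at most 10 in all, crops included, and the job is handed in when it is done.

Besides the shell and the picture viewer there is one more tool, called after ">>>" as name([rows], argument=value, ...), one row to a line, values as JSON. apply_moves: Moves the arm, as the interface text tells. Its arguments: {"type":"object","properties":{"increments":{"type":"array","items":{"type":"object","properties":{"hand":{"type":"number"},"slide":{"type":"array","items":{"type":"number"}},"turn":{"type":"array","items":{"type":"number"}}}}},"squeeze":{"type":"number"}},"required":["increments"]}

```bash
mkdir -p pics; ls; cat > h.py <<'E'
import numpy as np, cv2
from workcell import arm
from scipy.spatial.transform import Rotation as R
def snap(name,fn):
    m=arm.camera_model(name); im=arm.read_camera(name)
    cv2.imwrite('pics/'+fn,im[:,:,::-1]); return im,m
def ray(m,px):
    K=np.array(m['camera_matrix'],float); Rm=cv2.Rodrigues(np.array(m['rvec'],float))[0]; t=np.array(m['tvec'],float).ravel()
    p=Rm.T@np.linalg.inv(K)@np.array([px[0],px[1],1.]); return -Rm.T@t,p/np.linalg.norm(p)
def atz(m,px,z):
    o,d=ray(m,px); return o+d*(z-o[2])/d[2]
def proj(m,P):
    return cv2.projectPoints(np.array(P,float).reshape(-1,1,3),np.array(m['rvec'],float),np.array(m['tvec'],float),np.array(m['camera_matrix'],float),None)[0].reshape(-1,2)
def tri(ml,pl):
    A=np.zeros((3,3));b=np.zeros(3)
    for m,p in zip(ml,pl):
        o,d=ray(m,p);Q=np.eye(3)-np.outer(d,d);A+=Q;b+=Q@o
    return np.linalg.solve(A,b)
def go(target,yaw=None):
    "shift in tool axes, cm"
    s=arm.state(); r=R.from_quat(s['orientation']); return r.inv().apply(np.array(target)-s['tool_pos'])/10
E
python3 - <<'E'
from h import *
a,ma=snap('scene','s1.png'); b,mb=snap('side','d1.png')
print(arm.state()['tool_pos'],arm.state()['orientation'],arm.state()['force'])
for m in (ma,mb): print(ray(m,(320,200)))
E
```

```text
pics
[257.95324166 513.3227457  249.40324348] [ 2.30812140e-01  9.72997953e-01 -7.75258271e-04 -3.71519941e-04] [ 0.14392714 -0.29741889  0.41682165]
(array([1127.15180797,  112.73839397, 1057.92950562]), array([-0.53780006, -0.0673734 , -0.84037606]))
(array([  473.98442857, -1043.14805866,  1141.27002804]), array([ 0.04956972,  0.71945489, -0.692768  ]))
```

View pics/s1.png

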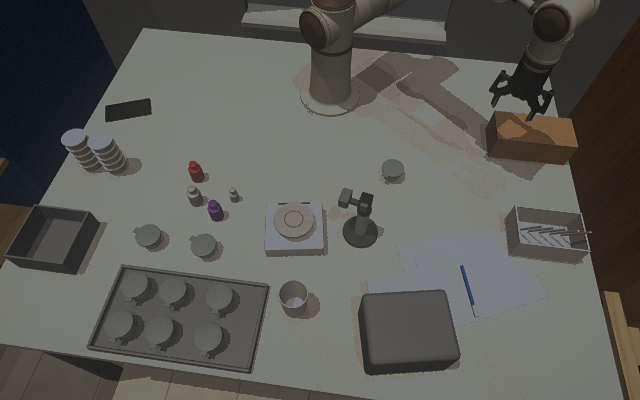

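View pics/d1.png

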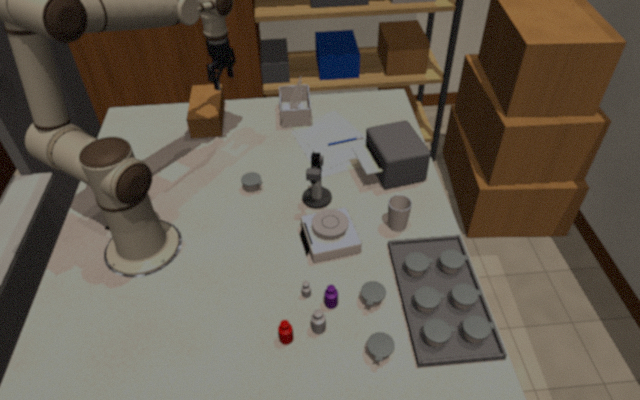

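Candidates for weight_large: red (196,172) and purple (215,210) are decoys. Grey steel at (194,196) is the larger and (234,195) the smaller, so the one meant is the grey one at scene (194,196), side (318,321). I'll confirm in one enlarged crop.

```bash
python3 - <<'E'
import cv2,numpy as np
s=cv2.imread('pics/s1.png');d=cv2.imread('pics/d1.png')
g=lambda im,x,y,w,h,k:cv2.resize(im[y:y+h,x:x+w],None,fx=k,fy=k,interpolation=cv2.INTER_CUBIC)
A=np.hstack([g(s,180,155,66,72,4),g(s,255,175,134,72,4)]) # 264+536
B=np.hstack([g(d,270,275,66,75,4),g(d,290,140,134,75,4)][:2])
A=cv2.convertScaleAbs(np.vstack([A,B]),alpha=1.5,beta=20);cv2.imwrite('pics/c1.png',A);print(A.shape)
E
```

```text
(588, 800, 3)
```

View pics/c1.png

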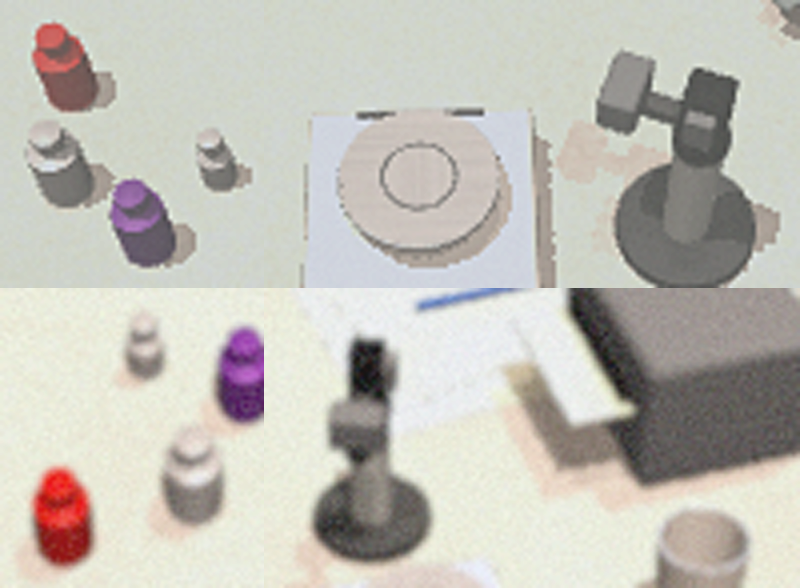

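```bash
python3 - <<'E'
from h import *
ms=arm.camera_model('scene');md=arm.camera_model('side')
np.set_printoptions(precision=1,suppress=True)
print('knob',tri([ms,md],[(191,188.3),(318.7,314.7)]),atz(ms,(191,188.3),62),atz(md,(318.7,314.7),62))
print('ring',atz(ms,(294,219.2),78),'sidepan',atz(md,(330,223),78))
print('foot',atz(ms,(360.2,230.5),14),atz(md,(317,197),14))
print('griptop',atz(ms,(367.2,198),186),'button',atz(ms,(363.5,207.5),163),'cam top',atz(ms,(348,193),165))
print('housing corners',atz(ms,(266.5,203.5),48),atz(ms,(322.5,203),48))
print('red',atz(ms,(196,180),25),'purple',atz(ms,(215,215),25),'small',atz(ms,(234,198),20))
E
```

```text
knob [ 508.2 -338.9   65.8] [ 502.3 -339.4   62. ] [ 511.2 -338.9   62. ]
ring [571.1 -27.   78. ] sidepan [570.8 -39.4  78. ]
foot [545.1 155.9  14. ] [546.1 142.8  14. ]
griptop [546.8 158.3 186. ] button [561.3 152.4 163. ] cam top [524.4 109.4 165. ]
housing corners [ 514.  -117.6   48. ] [489.9  40.2  48. ]
red [ 447.6 -350.4   25. ] purple [ 559.  -260.7   25. ] small [ 491.6 -222.8   20. ]
```

The crop confirms it: the grey weight at scene (191,188) is clearly larger than the small one at (232,192), and red and purple are the look-alikes. Moving to hover above it.

>>> apply_moves([
  {"hand": 1, "slide": [-60.6, -65, 3], "turn": [0, 0, 2.147]},
  {"hand": 1, "slide": [-60.6, -65, 3], "turn": [0, 0, 2.147]},
  {"hand": 1, "slide": [-60.6, -65, 3], "turn": [0, 0, 2.147]},
  {"hand": 1, "slide": [-60.6, -65, 3], "turn": [0, 0, 2.147]},
  {"hand": 1, "slide": [-60.6, -65, 3], "turn": [0, 0, 2.147]},
  {"hand": 1, "slide": [-60.6, -65, 3], "turn": [0, 0, 2.147]},
  {"hand": 1, "slide": [-60.6, -65, 3], "turn": [0, 0, 2.147]},
  {"hand": 1, "slide": [-60.6, -65, 3], "turn": [0, 0, 2.147]},
  {"hand": 1, "slide": [-60.6, -65, 3], "turn": [0, 0, 2.147]},
  {"hand": 1, "slide": [-60.6, -65, 3], "turn": [0, 0, 2.147]},
])

```text
time_s: 1.35
tool_pos: [433.6, -87.9, 229.0]
orientation: [0.922, 0.387, 0.0, -0.0]
force: [1.8, 1.2, 1.2]
width: 0.998
gripper_force: 0.0
```

>>> apply_moves([
  {"hand": 1, "slide": [-12.7, 22.9, 1], "turn": [0, 0, 0.272]},
  {"hand": 1, "slide": [-12.7, 22.9, 1], "turn": [0, 0, 0.272]},
  {"hand": 1, "slide": [-12.7, 22.9, 1], "turn": [0, 0, 0.272]},
  {"hand": 1, "slide": [-12.7, 22.9, 1], "turn": [0, 0, 0.272]},
  {"hand": 1, "slide": [-12.7, 22.9, 1], "turn": [0, 0, 0.272]},
  {"hand": 1, "slide": [-12.7, 22.9, 1], "turn": [0, 0, 0.272]},
])

```text
time_s: 2.1
tool_pos: [509.3, -336.4, 218.4]
orientation: [0.965, 0.261, -0.0, -0.001]
force: [0.1, 0.4, -0.2]
width: 0.996
gripper_force: 0.0
```

```bash
python3 - <<'E'
from h import *
a,m=snap('wrist','w1.png'); s=arm.state(); print(s['tool_pos'],s['orientation'],m,ray(m,(320,200)))
print('tool z axis pts',proj(m,[[508,-339,74],[508,-339,0]]))
E
```

```text
[ 509.37884207 -335.45474839  218.75965766] [ 9.65222050e-01  2.61430275e-01 -2.13192012e-04 -7.47669023e-04] {'camera_matrix': array([[311.18213582,   0.        , 323.94763926],
       [  0.        , 311.18213582, 200.63355881],
       [  0.        ,   0.        ,   1.        ]]), 'rvec': array([-2.46817458,  1.41767641,  0.23923393]), 'tvec': array([-546.39097706,  223.85967306,  439.49233077])} (array([ 581.68779452, -294.25972236,  341.84833967]), array([-0.28616344, -0.14971747, -0.94641173]))
tool z axis pts [[326.30604093 194.64892554]
 [325.97875309 174.56619551]]
```

View pics/w1.png

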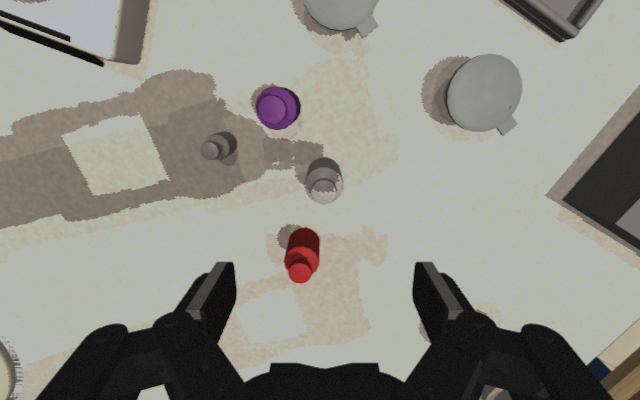

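Wrist view: the steel weight has its knob top at about (323,186) and body bottom edge centre near (323,170); purple is at (277,107), red at (302,255), small at (217,147).

```bash
python3 - <<'E'
from h import *
np.set_printoptions(precision=1,suppress=True)
im=cv2.imread('pics/w1.png');m=arm.camera_model('wrist')
c=im[140:215,285:360];cv2.imwrite('pics/c2.png',cv2.resize(c,None,fx=8,fy=8,interpolation=cv2.INTER_CUBIC))
for p,z in [((323.5,186),70),((323.5,179),50)]: print(atz(m,p,z))
print('red',atz(m,(299,270),74),'purple',atz(m,(277,107),62))
E
```

```text
[ 512.8 -332.4   70. ]
[ 513.8 -331.7   50. ]
red [ 427.1 -354.4   74. ] purple [ 551.7 -263.2   62. ]
```

View pics/c2.png

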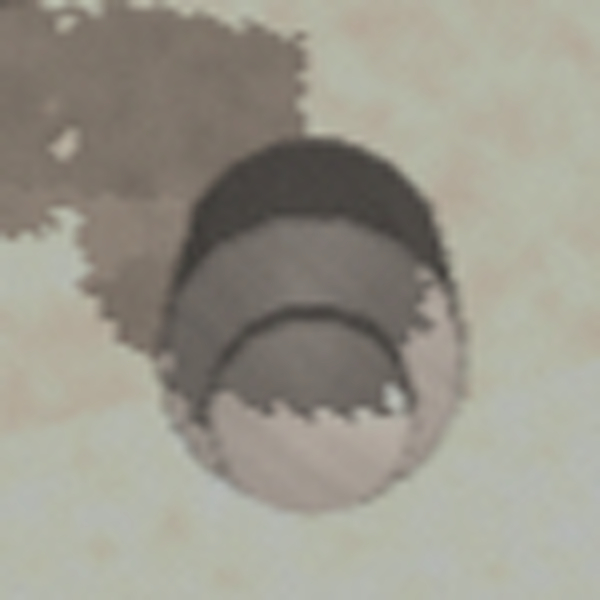

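The crop shows the knob circle centred at full-image (323.8,191.2) and the cylinder's top circle at (324.5,185.7).

```bash
python3 - <<'E'
from h import *
np.set_printoptions(precision=2,suppress=True)
m=arm.camera_model('wrist')
print(atz(m,(323.8,191.2),66),atz(m,(324.5,185.7),50))
r=R.from_quat(arm.state()['orientation']).as_matrix();print(r.T)
print(go([508.7,-335.2,32]),go([508.7,-335.2,90]))
E
```

```text
[ 507.54 -335.75   66.  ] [ 508.44 -335.97   50.  ]
[[ 0.86  0.5  -0.  ]
 [ 0.5  -0.86 -0.  ]
 [-0.    0.   -1.  ]]
[-0.05 -0.03 18.68] [-0.05 -0.04 12.88]
```

>>> apply_moves([
  {"hand": 1, "slide": [-0.1, 0, 5]},
  {"hand": 1, "slide": [-0.1, 0, 10]},
  {"hand": 1, "slide": [-0.1, 0, 14]},
  {"hand": 1, "slide": [-0.1, 0, 17]},
  {"hand": 1, "slide": [-0.1, 0, 18.6]},
  {"hand": 1, "slide": [-0.1, 0, 18.6]},
  {"hand": -1, "slide": [-0.1, 0, 18.6]},
  {"hand": -1, "slide": [-0.1, 0, 18.6]},
  {"hand": -1, "slide": [-0.1, 0, 18.6]},
  {"hand": -1, "slide": [-0.1, 0, 18.6]},
], squeeze=50)

```text
$.increments[0]: bad value
```

>>> apply_moves([
  {"hand": 1, "slide": [-0.1, 0, 5], "turn": [0, 0, 0]},
  {"hand": 1, "slide": [-0.1, 0, 10], "turn": [0, 0, 0]},
  {"hand": 1, "slide": [-0.1, 0, 14], "turn": [0, 0, 0]},
  {"hand": 1, "slide": [-0.1, 0, 17], "turn": [0, 0, 0]},
  {"hand": 1, "slide": [-0.1, 0, 18.6], "turn": [0, 0, 0]},
  {"hand": 1, "slide": [-0.1, 0, 18.6], "turn": [0, 0, 0]},
  {"hand": -1, "slide": [-0.1, 0, 18.6], "turn": [0, 0, 0]},
  {"hand": -1, "slide": [-0.1, 0, 18.6], "turn": [0, 0, 0]},
  {"hand": -1, "slide": [-0.1, 0, 18.6], "turn": [0, 0, 0]},
  {"hand": -1, "slide": [-0.1, 0, 18.6], "turn": [0, 0, 0]},
], squeeze=50)

```text
time_s: 3.4
tool_pos: [509.2, -337.1, 34.6]
orientation: [0.965, 0.261, 0.0, 0.0]
force: [-2.0, 2.9, 7.4]
width: 0.427
gripper_force: 50.3
```

>>> apply_moves([
  {"hand": -1, "slide": [0, 0, -2], "turn": [0, 0, 0]},
  {"hand": -1, "slide": [0, 0, -6], "turn": [0, 0, 0]},
  {"hand": -1, "slide": [0, 0, -11], "turn": [0, 0, 0]},
  {"hand": -1, "slide": [1, -2, -15], "turn": [0, 0, 0]},
  {"hand": -1, "slide": [3.5, -5.5, -16.5], "turn": [0, 0, 0]},
  {"hand": -1, "slide": [6, -10, -16.5], "turn": [0, 0, 0]},
  {"hand": -1, "slide": [9, -14.5, -16.5], "turn": [0, 0, 0]},
  {"hand": -1, "slide": [11.5, -18, -16.5], "turn": [0, 0, 0]},
  {"hand": -1, "slide": [12.8, -19.8, -16.5], "turn": [0, 0, 0]},
  {"hand": -1, "slide": [12.8, -19.8, -16.5], "turn": [0, 0, 0]},
])

```text
time_s: 4.65
tool_pos: [519.0, -99.7, 198.5]
orientation: [0.965, 0.263, -0.0, -0.0]
force: [-0.3, -0.4, -5.4]
width: 0.428
gripper_force: 51.4
```

```bash
python3 - <<'E'
from h import *
np.set_printoptions(precision=2,suppress=True)
a,m=snap('wrist','w2.png'); s=arm.state(); print(s['tool_pos'],s['orientation'],s['force'],s['width'])
print(proj(m,[[571,-27,78],[546,157,186]]))
E
```

```text
[ 519.11 -101.    198.54] [ 0.97  0.26 -0.    0.  ] [ 0.14 -0.46 -5.59] 0.4317324994489038
[[ 275.44   96.8 ]
 [-284.28 -121.77]]
```

View pics/w2.png

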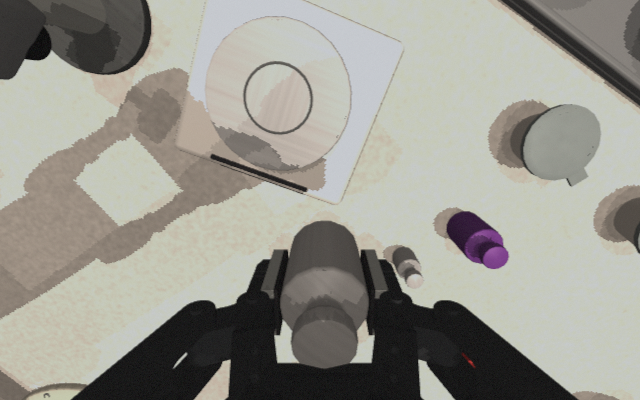

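The ring centre is at (278.5,97.3), close to the scene estimate's projection (275.4,96.8). The weight hangs upright in the pads at (323,290).

```bash
python3 - <<'E'
from h import *
np.set_printoptions(precision=2,suppress=True)
m=arm.camera_model('wrist')
im=cv2.imread('pics/w2.png',0)
P=atz(m,(278.5,97.3),78);print(P)
# refine ring by comparing projected circle darkness
best=None
from itertools import product
bl=cv2.GaussianBlur(im,(3,3),0).astype(np.float32)
t=np.linspace(0,2*np.pi,120)
for dx,dy,r in product(np.arange(-8,8.1,.5),np.arange(-8,8.1,.5),(25,25.5,26,26.5)):
    q=proj(m,np.c_[P[0]+dx+r*np.cos(t),P[1]+dy+r*np.sin(t),np.full(120,78.)])
    v=cv2.remap(bl,q[:,0].astype(np.float32)[None],q[:,1].astype(np.float32)[None],1).mean()
    if best is None or v<best[0]: best=(v,dx,dy,r)
print(best); T=[P[0]+best[1],P[1]+best[2]]
print(T,go(T+[130]),go(T+[114]),go(T+[105]))
E
```

```text
[572.07 -30.5   78.  ]
(np.float32(106.21154), np.float64(-1.5), np.float64(0.0), 25)
[np.float64(570.5718818580347), np.float64(-30.501987344372793)] [ 8.01 -3.48  6.85] [ 8.01 -3.48  8.45] [ 8.01 -3.48  9.35]
```

>>> apply_moves([
  {"hand": -1, "slide": [2.5, -1, 0], "turn": [0, 0, 0]},
  {"hand": -1, "slide": [5.5, -2.4, 1], "turn": [0, 0, 0]},
  {"hand": -1, "slide": [8, -3.5, 3], "turn": [0, 0, 0]},
  {"hand": -1, "slide": [8, -3.5, 5], "turn": [0, 0, 0]},
  {"hand": -1, "slide": [8, -3.5, 6.5], "turn": [0, 0, 0]},
  {"hand": -1, "slide": [8, -3.5, 7.2], "turn": [0, 0, 0]},
  {"hand": -1, "slide": [8, -3.5, 7.2], "turn": [0, 0, 0]},
  {"hand": -1, "slide": [8, -3.5, 7.2], "turn": [0, 0, 0]},
])

```text
time_s: 5.7
tool_pos: [571.4, -31.3, 127.2]
orientation: [0.965, 0.261, 0.001, 0.0]
force: [0.9, -0.1, -3.9]
width: 0.428
gripper_force: 51.4
```

```bash
python3 - <<'E'
from h import *
np.set_printoptions(precision=2,suppress=True)
s=arm.state();print(s['tool_pos'],s['force'],go([570.6,-30.5,112]))
E
```

```text
[571.4  -31.25 127.19] [ 0.94 -0.11 -3.85] [-0.03 -0.11  1.52]
```

>>> apply_moves([
  {"hand": -1, "slide": [0, -0.1, 0.6], "turn": [0, 0, 0]},
  {"hand": -1, "slide": [0, -0.1, 1.1], "turn": [0, 0, 0]},
  {"hand": -1, "slide": [0, -0.1, 1.35], "turn": [0, 0, 0]},
  {"hand": -1, "slide": [0, -0.1, 1.5], "turn": [0, 0, 0]},
  {"hand": -1, "slide": [0, -0.1, 1.65], "turn": [0, 0, 0]},
  {"hand": -1, "slide": [0, -0.1, 1.8], "turn": [0, 0, 0]},
  {"hand": -1, "slide": [0, -0.1, 1.95], "turn": [0, 0, 0]},
  {"hand": -1, "slide": [0, -0.1, 2.1], "turn": [0, 0, 0]},
  {"hand": -1, "slide": [0, -0.1, 2.15], "turn": [0, 0, 0]},
  {"hand": -1, "slide": [0, -0.1, 2.15], "turn": [0, 0, 0]},
])

```text
time_s: 6.95
tool_pos: [570.3, -29.9, 104.9]
orientation: [0.965, 0.261, 0.0, -0.0]
force: [-2.8, 0.9, 0.2]
width: 0.427
gripper_force: 51.8
```

```bash
python3 - <<'E'
from h import *
s=arm.state();print(s['tool_pos'],s['force'])
E
```

```text
[570.34342878 -29.90090986 104.85659187] [-2.76298808  0.88347195  0.20438769]
```

>>> apply_moves([
  {"hand": 0.1, "slide": [0, 0, 0], "turn": [0, 0, 0]},
  {"hand": 0.6, "slide": [0, 0, 0], "turn": [0, 0, 0]},
  {"hand": 1, "slide": [0, 0, 0], "turn": [0, 0, 0]},
  {"hand": 1, "slide": [0, 0, 0], "turn": [0, 0, 0]},
  {"hand": 1, "slide": [0, 0, -1], "turn": [0, 0, 0]},
  {"hand": 1, "slide": [0, 0, -4], "turn": [0, 0, 0]},
  {"hand": 1, "slide": [0, 0, -8], "turn": [0, 0, 0]},
  {"hand": 1, "slide": [0, 0, -12], "turn": [0, 0, 0]},
  {"hand": 1, "slide": [0, 0, -15], "turn": [0, 0, 0]},
  {"hand": 1, "slide": [0, 0, -15], "turn": [0, 0, 0]},
])

```text
time_s: 8.2
tool_pos: [572.0, -30.3, 258.7]
orientation: [0.965, 0.261, 0.003, 0.002]
force: [-0.3, -0.1, -0.1]
width: 1.005
gripper_force: 0.0
```

>>> apply_moves([
  {"hand": 1, "slide": [1, -5, 0], "turn": [0, 0, -0.16]},
  {"hand": 1, "slide": [2, -10, 0.5], "turn": [0, 0, -0.32]},
  {"hand": 1, "slide": [3, -14.4, 0.8], "turn": [0, 0, -0.48]},
  {"hand": 1, "slide": [3, -14.4, 0.8], "turn": [0, 0, -0.63]},
  {"hand": 1, "slide": [3, -14.4, 0.8], "turn": [0, 0, -0.63]},
  {"hand": 1, "slide": [3, -14.4, 0.8], "turn": [0, 0, -0.63]},
])

```text
time_s: 8.95
tool_pos: [523.4, 109.1, 246.1]
orientation: [0.838, 0.546, -0.0, -0.0]
force: [-0.6, 0.3, -0.3]
width: 0.996
gripper_force: 0.0
```

```bash
python3 - <<'E'
from h import *
np.set_printoptions(precision=2,suppress=True)
a,m=snap('wrist','w3.png'); s=arm.state(); print(s['tool_pos'],s['orientation'],s['force'])
b,ms=snap('scene','s3.png')
c=cv2.resize(b[180:260,250:400],None,fx=3,fy=3,interpolation=cv2.INTER_CUBIC)[:,:,::-1]
A=np.zeros((600,640,3),np.uint8);A[:400]=a[:,:,::-1];A[400:,:450]=c[:200];cv2.imwrite('pics/w3c.png',A)
print(proj(m,[[546,157,186],[546,157,163]]))
E
```

```text
[523.53 109.04 246.29] [ 0.84  0.55 -0.   -0.  ] [-0.28 -0.34 -0.94]
[[326.51 149.3 ]
 [326.31 143.44]]
```

View pics/w3c.png

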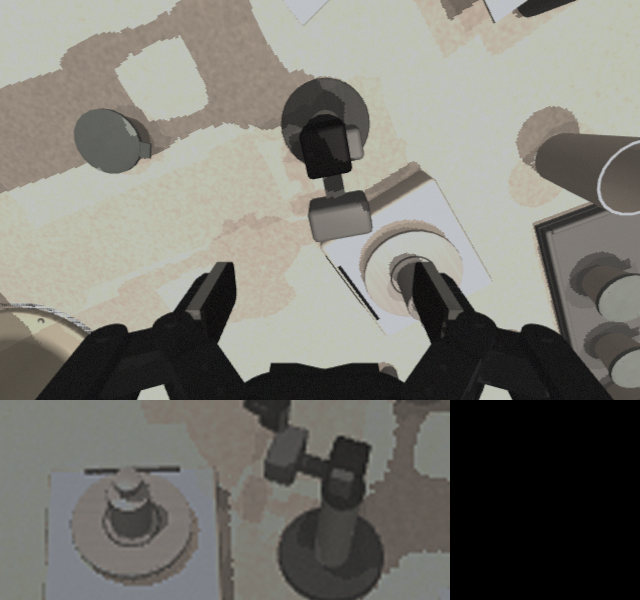

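Wrist view: black grip top spans about (300-352, 121-180), with the button on its right at (355,142) and the camera at (340,215), so it is slightly rotated relative to the tool. The weight stands upright inside the ring (scene inset). I'll fit the grip pose numerically.

```bash
python3 - <<'E'
from h import *
from scipy.optimize import minimize
np.set_printoptions(precision=2,suppress=True)
m=arm.camera_model('wrist');im=cv2.imread('pics/w3.png')
g=im.max(2); mask=((g<48)).astype(np.uint8); mask[:100]=0;mask[205:]=0;mask[:,:285]=0;mask[:,368:]=0
n,l,st,ct=cv2.connectedComponentsWithStats(mask);k=1+np.argmax(st[1:,4]);mk=(l==k).astype(np.uint8);mk=cv2.morphologyEx(mk,cv2.MORPH_CLOSE,np.ones((5,5)))
c=max(cv2.findContours(mk,0,2)[0],key=cv2.contourArea);print(st[k],cv2.minAreaRect(c))
def hull(p,zt=186,zb=150):
    x,y,a=p;Rz=np.array([[np.cos(a),-np.sin(a)],[np.sin(a),np.cos(a)]])
    q=np.array([[14,15],[14,-15],[-14,-15],[-14,15]])@Rz.T+[x,y]
    return proj(m,np.vstack([np.c_[q,[zt]*4],np.c_[q,[140.]*4]]))
def cost(p):
    t=np.zeros((400,640),np.uint8);cv2.fillConvexPoly(t,np.round(hull(p)[:4]*16).astype(np.int32),1,shift=4)
    return (t!=mk).sum()+0.
b=min((minimize(cost,[546+i,157+j,-.45+k],method='Nelder-Mead',options=dict(initial_simplex=np.array([546+i,157+j,-.45+k])+np.array([[0,0,0],[6,0,0],[0,6,0],[0,0,.1]]))) for i in(-5,5) for j in (-5,5) for k in (-.1,.15)),key=lambda r:r.fun)
print(b.x,b.fun,mk.sum(),hull(b.x)[:4])
x,y,a=b.x
v=im.copy();cv2.polylines(v,[np.round(hull(b.x)[:4]).astype(np.int32)],1,(0,255,0),1)
cv2.drawContours(v,[c],-1,(0,0,255),1)
for p in [(x+23*np.cos(a),y+23*np.sin(a),163),(x+15*np.cos(a),y+15*np.sin(a),163)]: cv2.circle(v,tuple(int(t) for t in proj(m,[p])[0]),2,(255,0,0),-1)
cv2.imwrite('pics/fit.png',cv2.resize(v[90:250,270:390],None,fx=3.7,fy=3.7))
E
```

```text
[ 292  114   60   65 2386] ((320.0135192871094, 146.08106994628906), (62.30721664428711, 56.553253173828125), 80.53767395019531)
[544.74 157.6   -0.24] 852.0 2466 [[343.12 119.  ]
 [351.   169.42]
 [305.53 177.42]
 [295.3  127.9 ]]
```

View pics/fit.png

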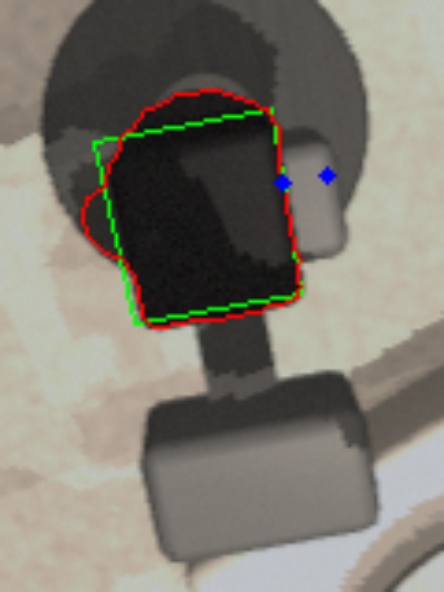

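The fit is good (centre within about 1 mm, yaw about -13.5°). Moving over the grip.

>>> apply_moves([
  {"hand": 1, "slide": [2, 0.1, 0], "turn": [0, 0, -0.09]},
  {"hand": 1, "slide": [4, 0.2, 0], "turn": [0, 0, -0.18]},
  {"hand": 1, "slide": [5.25, 0.25, 0], "turn": [0, 0, -0.18]},
  {"hand": 1, "slide": [5.25, 0.25, 0], "turn": [0, 0, -0.18]},
  {"hand": 1, "slide": [5.25, 0.25, 0], "turn": [0, 0, -0.18]},
])

```text
time_s: 9.68
tool_pos: [546.7, 156.2, 246.6]
orientation: [0.785, 0.62, -0.0, 0.0]
force: [0.5, -0.2, -0.2]
width: 1.001
gripper_force: 0.0
```

```bash
python3 - <<'E'
from h import *
np.set_printoptions(precision=3,suppress=True)
a,m=snap('wrist','w4.png'); s=arm.state(); r=R.from_quat(s['orientation']).as_matrix();print(s['tool_pos'],r[:,1],go([546.9,156.2,166]))
x,y,al=545.5,156.6,-.235
Rz=np.array([[np.cos(al),-np.sin(al)],[np.sin(al),np.cos(al)]])
q=np.array([[14,15],[14,-15],[-14,-15],[-14,15]])@Rz.T+[x,y]
v=a[:,:,::-1].copy();p=proj(m,np.c_[q,[186]*4]);print(p)
cv2.polylines(v,[np.round(p).astype(np.int32)],1,(0,255,0),1)
v=cv2.convertScaleAbs(v,alpha=2);cv2.imwrite('pics/fit2.png',cv2.resize(v[150:350,180:460],None,fx=2.8,fy=2.8))
E
```

```text
[546.714 156.107 246.671] [ 0.973 -0.231 -0.   ] [0.016 0.017 8.067]
[[344.215 209.045]
 [343.196 251.512]
 [300.91  251.43 ]
 [299.834 208.965]]
```

View pics/fit2.png

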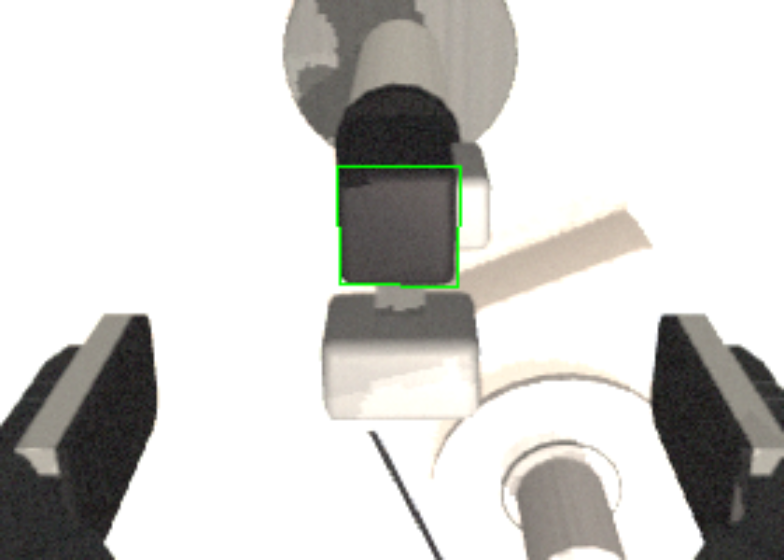

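The fit overlays the grip at about (322,230) to within 1 mm, and the yaw is aligned. Descending and squeezing.

>>> apply_moves([
  {"hand": 1, "slide": [0, 0, 3], "turn": [0, 0, 0]},
  {"hand": 1, "slide": [0, 0, 5.5], "turn": [0, 0, 0]},
  {"hand": 1, "slide": [0, 0, 7.3], "turn": [0, 0, 0]},
  {"hand": 1, "slide": [0, 0, 8.1], "turn": [0, 0, 0]},
  {"hand": 1, "slide": [0, 0, 8.1], "turn": [0, 0, 0]},
  {"hand": -0.1, "slide": [0, 0, 8.1], "turn": [0, 0, 0]},
  {"hand": -0.2, "slide": [0, 0, 8.1], "turn": [0, 0, 0]},
  {"hand": -1, "slide": [0, 0, 8.1], "turn": [0, 0, 0]},
  {"hand": -1, "slide": [0, 0, 8.1], "turn": [0, 0, 0]},
  {"hand": -1, "slide": [0, 0, 8.1], "turn": [0, 0, 0]},
], squeeze=60)

```text
time_s: 10.98
tool_pos: [546.9, 156.9, 167.4]
orientation: [0.784, 0.621, 0.0, 0.0]
force: [-7.9, 0.3, 7.6]
width: 0.342
gripper_force: 59.5
```

```bash
python3 - <<'E'
from h import *
s=arm.state();print(s['tool_pos'],s['force'],s['width']*85,s['gripper_force'])
E
```

```text
[546.89632306 156.88458387 167.35875092] [-7.86154482  0.32548717  7.62029499] 29.0689301182084 59.48820412158966
```

Opening reads about 31 mm (same reader offset as on the weight), so the button is fully in. Pulling up.

>>> apply_moves([
  {"hand": -1, "slide": [0, 0, -0.3], "turn": [0, 0, 0]},
  {"hand": -1, "slide": [0, 0, -0.8], "turn": [0, 0, 0]},
  {"hand": -1, "slide": [0, 0, -1.4], "turn": [0, 0, 0]},
  {"hand": -1, "slide": [0, 0, -2.1], "turn": [0, 0, 0]},
  {"hand": -1, "slide": [0, 0, -2.8], "turn": [0, 0, 0]},
  {"hand": -1, "slide": [0, 0, -3.6], "turn": [0, 0, 0]},
  {"hand": -1, "slide": [0, 0, -4.4], "turn": [0, 0, 0]},
  {"hand": -1, "slide": [0, 0, -5], "turn": [0, 0, 0]},
  {"hand": -1, "slide": [0, 0, -5.4], "turn": [0, 0, 0]},
  {"hand": -1, "slide": [0, 0, -5.7], "turn": [0, 0, 0]},
])

```text
time_s: 12.22
tool_pos: [546.9, 156.7, 222.9]
orientation: [0.784, 0.621, 0.0, 0.0]
force: [-1.2, 1.5, -4.6]
width: 0.339
gripper_force: 60.0
```

>>> apply_moves([
  {"hand": -1, "slide": [0, 0, -0.3], "turn": [0, 0, 0]},
  {"hand": -1, "slide": [0, 0, -0.6], "turn": [0, 0, 0]},
  {"hand": -1, "slide": [0, 0, -1.2], "turn": [0, 0, 0]},
  {"hand": -1, "slide": [0, 0, -1.9], "turn": [0, 0, 0]},
  {"hand": -1, "slide": [0, 0, -2.6], "turn": [0, 0, 0]},
  {"hand": -1, "slide": [0, 0, -3.3], "turn": [0, 0, 0]},
  {"hand": -1, "slide": [0, 0, -4], "turn": [0, 0, 0]},
  {"hand": -1, "slide": [0, 0, -4.6], "turn": [0, 0, 0]},
  {"hand": -1, "slide": [0, 0, -5], "turn": [0, 0, 0]},
  {"hand": -1, "slide": [0, 0, -5.2], "turn": [0, 0, 0]},
])

```text
time_s: 13.48
tool_pos: [546.8, 156.6, 274.9]
orientation: [0.784, 0.621, -0.0, -0.0]
force: [-2.1, 1.6, -10.1]
width: 0.346
gripper_force: 60.3
```

>>> apply_moves([
  {"hand": -1, "slide": [0, 0, -0.2], "turn": [0, 0, 0]},
  {"hand": -1, "slide": [0, 0, -0.4], "turn": [0, 0, 0]},
  {"hand": -1, "slide": [0, 0, -0.55], "turn": [0, 0, 0]},
  {"hand": -1, "slide": [0, 0, -0.65], "turn": [0, 0, 0]},
  {"hand": -1, "slide": [0, 0, -0.75], "turn": [0, 0, 0]},
  {"hand": -1, "slide": [0, 0, -0.8], "turn": [0, 0, 0]},
  {"hand": -1, "slide": [0, 0, -0.8], "turn": [0, 0, 0]},
])

```text
time_s: 14.35
tool_pos: [546.8, 156.7, 282.5]
orientation: [0.784, 0.621, -0.0, -0.0]
force: [-0.1, 1.5, -10.4]
width: 0.345
gripper_force: 60.4
```

>>> apply_moves([
  {"hand": -1, "slide": [0, 0, -0.05], "turn": [0, 0, 0]},
  {"hand": -1, "slide": [0, 0, -0.1], "turn": [0, 0, 0]},
  {"hand": -1, "slide": [0, 0, -0.1], "turn": [0, 0, 0]},
])

```text
time_s: 14.72
tool_pos: [546.7, 156.6, 282.6]
orientation: [0.784, 0.62, -0.0, -0.0]
force: [2.8, 2.0, -18.5]
width: 0.343
gripper_force: 60.5
```

The force jumped to 18.5 N with no more travel (115 mm in total), so this is the second stop. One last look before handing in.

```bash
python3 - <<'E'
from h import *
a,_=snap('scene','s5.png');b,_=snap('side','d5.png')
g=lambda im:cv2.resize(im[:,:,::-1],None,fx=4,fy=4,interpolation=cv2.INTER_CUBIC)
A=np.vstack([g(a[140:260,225:400])[:300+150],])[:300]
A=np.hstack([g(a[150:290,230:330]),g(b[120:260,290:390])]);cv2.imwrite('pics/end.png',A);s=arm.state();print(s['tool_pos'],s['force'],s['time_s'])
E
```

```text
[546.66069934 156.60368187 282.64448352] [  2.37999328   1.31612744 -19.89324865] 14.825
```

View pics/end.png

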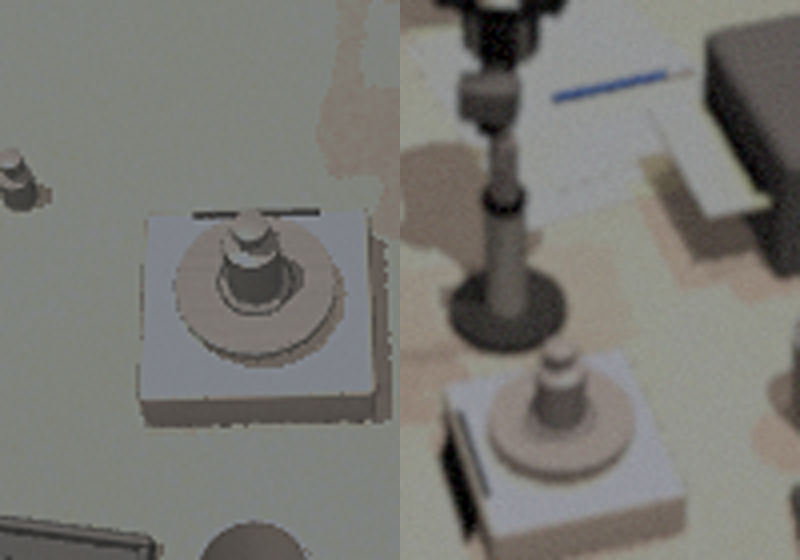

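The weight stands upright inside the ring (crop (255,270)), and the mast is fully out with the grip held (crop (495,40)).

```bash
python3 -c "
from workcell import arm
print(arm.sign_off())"
```

```text
the job is handed in; nothing more can be done
None
```

The job is handed in at about 15 s: the large weight stands upright inside the pan's ring and is let go, and the mast is out to its second stop, with the gripper still holding the grip and its button squeezed.

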